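# Dispense from the blue-capped push dispenser

## Robot

A 6-joint arm with a two-finger parallel gripper is mounted at the origin on the work surface. World frame = base frame: x ahead of the robot, y to its left, z up, the work surface at z = 0. Lengths are in m, angles in rad, forces in N, time in s.
With the tool pointing down it reaches from about 0.3 to 0.875 m from the base axis. Payload 6.4 kg.
Tool frame: the origin (TCP) lies between the finger pads, 19 mm behind the fingertips; this is the grasp point; z points along the fingers, y is the line along which they close (so a half turn about z gives the same grasp; the last joint's range is limited). The gripper opens to 85 mm and grips with 20 to 120 N. Pads are 22 mm wide; open, the fingers measure 114 mm over their backs; the gripper's body (76 mm by 85 mm) begins 54 mm behind the grasp point. The pads swing forward as they close: fully open they stand 13 mm farther back than shut.
Start: joints at [1.104, 0.181, 1.607, -0, 1.354, -0.206], TCP at [0.148, 0.556, 0.25] pointing down, gripper open.
Joint ranges: [-2.99, 2.99], [-0.89, 2.07], [0.3, 2.58], [-1.14, 4.28], [0, 2.63], [-3.12, 3.12]. Speed limits (rad/s): [2.57, 2.57, 3.01, 3.14, 3.14, 3.14].

## Interface

Orientations are given as a unit quaternion [w, x, y, z].
In Python, from bench import ctrl, imaging, workorder gives the robot as it stands.
- The arm moves only by the shell command python3 -m pendant 'ROWS' [OPENING]. ROWS is JSON, a list of rows, each a list of 4 numbers: the shift along the tool's x, y, z in cm, then the turn about the tool's z in degrees. In form: [[dx, dy, dz, roll], ...]. A call has 1 to 12 rows; each row is the pose to reach, as a shift and turn from the pose commanded when the call began, along the tool's axes at that moment; what a row does not reach only later rows make up. A row lasts 1/12 s, in which the tool goes at most 41.7 mm and 7.16 degrees, less where a joint would pass 70% of its speed; a pose out of reach is approached as far as the arm can. A call with a gripper value outside its range is refused whole. OPENING is the opening, from 0 (shut) to 1 (fully open), set as the call begins (- or left out, the last holds). The fingers move at their own pace and stop on an object; the grip force is fixed at half the most. Time passes only in rows, so rows that repeat a pose let the fingers close. It gives the time, the measured TCP pose, the force, the opening and the grip force at its end, in the units of the state.
- ctrl.get_obs(): the state, without advancing time (a new reading comes with each control period).
- imaging.camera(name): name is "scene" or "side" or "wrist"; returns the picture (400x640x3 uint8, red, green, blue); there is no depth.
- imaging.camera_info(name): a dict with "K" (3x3 intrinsics, pixels), "T" (4x4, takes a point from camera to world coordinates); the wrist camera has in their place "tool_from_camera" (4x4, takes a point from camera to tool coordinates, whose origin is the TCP and whose axes are the flange's). Camera axes: x right, y up, looking along -z (the intrinsics and any distortion apply to the point x, -y, -z); pixel columns grow to the right and rows downward; lengths in m; the calibration is good to about 2 mm. The wrist camera is an equidistant fisheye: a pixel r from the principal point sees the ray r / f radians off the axis. A picture is of the moment at which its call begins: read the wrist's pose just before it. camera_info takes no time and is no camera call.
- workorder.hand_in(): hands the job in; it is judged then, once.
The state is a dict: "time_s": time; "q": joint angles; "dq": joint speeds; "joint_efforts": joint torques, N m; "eef_pos": TCP position; "eef_rot": TCP orientation; "wrist_force": force on the tool from outside, world axes, zero at the start; "torque": the same for the moment, N m; "opening": opening from 0.0 (shut) to 1.0 (fully open); "grasp_force": force on a finger pad.
Only numpy, scipy, OpenCV 4.12 (cv2) and the standard library are available. Lean on these libraries where they do the work, as an engineer would, in place of code of your own. Each camera call takes 0.05 s, during which the arm holds its last target. There are 200 camera calls.

## Task

Dispense a helping from the push dispenser with the blue cap: with the fingertips press its cap gently all the way down and keep it down for a good two seconds, then let it spring fully back up and withdraw your hand about a hand's width clear of it. The dispenser must stay standing where it is and must not be lifted, and the dispenser with the orange cap, the vial, the tin and the ice roller must not be touched.

Things in the scene. Friction and masses are not known exactly. Their poses are not given: they have to be found in the camera images.
- blue_dispenser: The push dispenser: white hard-plastic body 72 mm across and 84 mm high, round push cap in blue on top, cap top 118 mm above the ledge; about 0.3 kg, stands loose on the ledge. Origin: centre of its underside on the ledge, z up; its dark outlet slot faces -x of its own frame. This is the one to press.
- blue_cap_top (a point): Centre of the flat top face of the blue push cap (disc 50 mm in diameter, 14 mm thick); it moves down with the cap, 118 mm above the ledge when the cap is up and 106 mm when it is fully down.
- blue_cap (a joint): How far the blue cap is pressed straight down, in m: 0 is fully up, 0.012 is against the hard stop. A spring resists with about 1.5 N at the start of the stroke and 6 N at its end, and brings the cap back up by itself. Counts as all the way down from 0.009.
- orange_dispenser: The other push dispenser: white hard-plastic body 72 mm across and 84 mm high, round push cap in orange on top, cap top 118 mm above the ledge; about 0.3 kg, stands loose on the ledge. Origin: centre of its underside on the ledge, z up; its dark outlet slot faces -x of its own frame. Same shape and size; not to be touched.
- vial: Frosted glass vial, 42 mm in diameter, with a black cap 32 mm in diameter, 96 mm high over all, standing loose. Origin: centre of its underside. Not to be touched.
- tin: Silver aluminium bandage tin with a red cross on its lid, 67 x 94 x 32 mm (x, y, z), loose. Origin: centre of its underside. Not to be touched.
- roller: Pink silicone ice roller lying down: a drum 44 mm in diameter and 56 mm wide at +x, a pink handle towards -x, 133 mm long over all, 70 mm wide at the fork, 44 mm high, loose. Origin: on the ledge under the middle of its length. Not to be touched.
Mind the look-alikes: they are no part of the job. Leave any red look-alike of the blue_dispenser alone.

How it is judged:
By the outcome, as a careful person would: the job done as asked, in the order asked, and still so for the second after the job is handed in, with the robot touching nothing.
It also fails if it takes over 32 s, if anything falls off the work surface, if the arm or the gripper's body presses on something with over 40 N, if the wrist force passes 120 N, or if a joint passes its speed limit or range.

## Working session

There is one attempt and no reset: what is moved stays moved. The work goes in short steps, Python scripts to look and compute and a shell command to move; the robot and the scene stay as the last step left them, time stands still between calls to the robot, and variables do not carry over. Pictures are saved under pics/ and viewed, at most 10 in all, crops included, and the job is handed in when it is done.

```bash
mkdir -p pics; python3 - <<'E'
from bench import ctrl, imaging
import cv2,json,numpy as np
o=ctrl.get_obs();print(o['time_s'],o['eef_pos'],o['eef_rot'],o['wrist_force'],o['opening'])
for n in('scene','side','wrist'):
    im=imaging.camera(n);cv2.imwrite(f'pics/{n}0.png',im[:,:,::-1])
    print(n,imaging.camera_info(n))
E
```

```text
0.0 [0.14802738 0.5550941  0.24909568] [-2.86897521e-04  1.30040864e-01  9.91508251e-01 -8.24216976e-04] [0.45186506 0.40016401 1.20344563] 0.9999461309560852
scene {'K': array([[500.90291621,   0.        , 313.40466702],
       [  0.        , 500.90291621, 192.49448211],
       [  0.        ,   0.        ,   1.        ]]), 'T': array([[-0.54974644, -0.65294186,  0.52100458,  0.95147507],
       [ 0.83532995, -0.43094371,  0.34133765,  0.30878047],
       [ 0.00165001,  0.62285989,  0.78233166,  0.80536737],
       [ 0.        ,  0.        ,  0.        ,  1.        ]])}
side {'K': array([[436.66731721,   0.        , 317.22282945],
       [  0.        , 436.66731721, 198.71635507],
       [  0.        ,   0.        ,   1.        ]]), 'T': array([[ 0.68981001,  0.55201533, -0.46844554,  0.04966339],
       [-0.72398258,  0.52896265, -0.44277279, -0.43337142],
       [ 0.00337283,  0.64457551,  0.76453321,  0.85471938],
       [ 0.        ,  0.        ,  0.        ,  1.        ]])}
wrist {'K': array([[309.70691629,   0.        , 316.96078469],
       [  0.        , 309.70691629, 203.98002107],
       [  0.        ,   0.        ,   1.        ]]), 'tool_from_camera': array([[-2.48237566e-04,  9.65076047e-01,  2.61969772e-01,
         6.50022147e-02],
       [ 9.99999883e-01,  1.30906258e-04,  4.65332477e-04,
         2.51507286e-04],
       [ 4.14787745e-04,  2.61969857e-01, -9.65075967e-01,
        -1.23778058e-01],
       [ 0.00000000e+00,  0.00000000e+00,  0.00000000e+00,
         1.00000000e+00]])}
```

View pics/scene0.png

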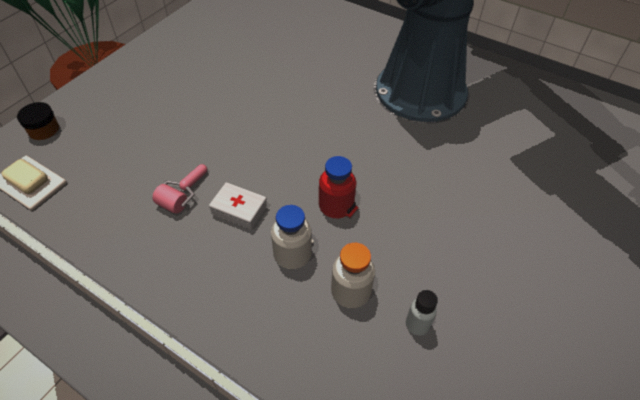

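View pics/side0.png

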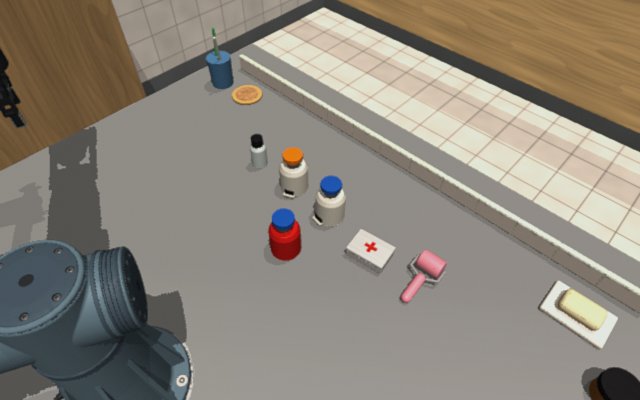

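The target, a blue cap on a white body, is at about (290,217) in the scene view and (331,186) in the side view. The red look-alike is at (338,167) and (284,219), and the orange one at (355,256) and (292,156). The tin and roller lie to the left in the scene view and the vial to the right. Next I triangulate the caps.

```bash
cat >h.py <<'E'
import cv2,numpy as np
from bench import imaging
def ray(n,u,v):
    c=imaging.camera_info(n);K,T=c['K'],c['T']
    d=T[:3,:3]@np.array([(u-K[0,2])/K[0,0],-(v-K[1,2])/K[1,1],-1]);return T[:3,3],d/np.linalg.norm(d)
def plane(n,u,v,z):
    p,d=ray(n,u,v);return p+d*(z-p[2])/d[2]
def tri(r1,r2):
    A=np.zeros((3,3));b=np.zeros(3)
    for p,d in(r1,r2):
        M=np.eye(3)-np.outer(d,d);A+=M;b+=M@p
    return np.linalg.solve(A,b)
E
python3 - <<'E'
from h import *
seeds={'blue':((290,217),(331,186)),'red':((338,167),(284,219)),'orange':((355,256),(292,156)),'vial':((427,300),(257,141)),'tin':((238,203),(371,249)),'roller':((180,190),(424,275))}
for k,s in seeds.items():
    print(k,*[plane(n,*uv,{'vial':.09,'tin':.032,'roller':.02}.get(k,.113))[:2].round(3) for n,uv in zip(('scene','side'),s)])
R=[]
for n,i in(('scene',0),('side',1)):
    im=cv2.imread(f'pics/{n}0.png');h=cv2.cvtColor(im,cv2.COLOR_BGR2HSV)
    m=cv2.inRange(h,(105,150,60),(130,255,255))
    N,L,st,c=cv2.connectedComponentsWithStats(m)
    for j in range(1,N):
        if st[j,4]>80 and np.hypot(*(c[j]-seeds['blue'][i]))<15:
            v=h[:,:,2][L==j];print(n,st[j],c[j],np.percentile(v,[5,25,50,75,95]))
            top=np.uint8((L==j)&(h[:,:,2]>(np.percentile(v,10)+np.percentile(v,90))/2))
            ct=max(cv2.findContours(top,0,2)[0],key=cv2.contourArea);e=cv2.fitEllipse(ct);print('top',e,plane(n,*e[0],.118),'whole',plane(n,*c[j],.111));R.append(ray(n,*e[0]))
print('tri',tri(*R))
for n,s in(('scene',(290,222)),('side',(331,192))):
    im=cv2.imread(f'pics/{n}0.png');cv2.imwrite(f'pics/{n}c.png',cv2.resize(im[s[1]-50:s[1]+60,s[0]-60:s[0]+80],None,fx=4,fy=4))
E
```

```text
blue [0.557 0.003] [ 0.553 -0.   ]
red [0.415 0.012] [0.414 0.008]
orange [0.562 0.134] [0.56  0.134]
vial [0.557 0.262] [0.552 0.256]
tin [ 0.539 -0.136] [ 0.53  -0.146]
roller [ 0.571 -0.261] [ 0.565 -0.268]
scene [276 205  28  24 532] [289.73496241 216.84022556] [105. 156. 158. 161. 164.]
top ((289.5319519042969, 216.13189697265625), (20.738285064697266, 25.429222106933594), 87.40351104736328) [0.55860513 0.00327402 0.118     ] whole [0.55563257 0.00130697 0.111     ]
side [321 176  21  19 312] [330.60897436 184.98397436] [ 91.   167.75 174.   175.   176.45]
top ((330.7367248535156, 183.4252166748047), (14.839953422546387, 20.00242042541504), 93.79910278320312) [0.55526142 0.00247923 0.118     ] whole [0.55631553 0.00358405 0.111     ]
tri [0.55703235 0.00300813 0.11610443]
```

View pics/wrist0.png

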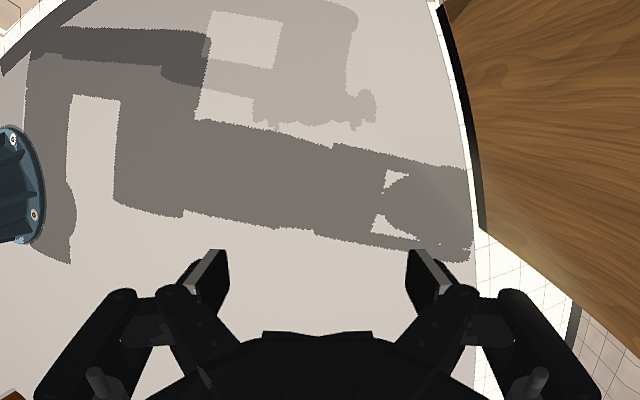

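The wrist view shows only the bare ledge and the arm's shadow, nothing in the way. The cap is at about (0.557, 0.003) with its top at 0.118, so I'm shutting the gripper and travelling over it at the current height.

```bash
python3 -m pendant '[[-1,-0.8,0,0],[-3,-2.4,0,0],[-5.5,-4.4,0,0],[-8.2,-6.6,0,0],[-11,-8.8,0,0],[-13.8,-11,0,0],[-16.5,-13.1,0,0],[-19.2,-15.3,0,0],[-22,-17.5,0,0],[-24.8,-19.7,0,0],[-27.5,-21.9,0,0],[-30,-23.9,0,0]]' 0
python3 -m pendant '[[-2.8,-2.2,0,0],[-5.5,-4.4,0,0],[-8.2,-6.6,0,0],[-11,-8.8,0,0],[-13.8,-11,0,0],[-16.5,-13.1,0,0],[-19.2,-15.3,0,0],[-21.5,-17,0,0],[-23,-18.3,0,0],[-23.7,-18.8,0,0],[-23.7,-18.8,0,0],[-23.7,-18.8,0,0]]'
python3 - <<'E'
from h import *
from bench import ctrl
from scipy.spatial.transform import Rotation as Ro
o=ctrl.get_obs();R=Ro.from_quat(np.roll(o['eef_rot'],-1)).as_matrix()
print(o['time_s'],o['eef_pos'],o['opening'],o['wrist_force'],'d cm',R.T@(np.array([.557,.003,.118])-o['eef_pos'])*100)
im=imaging.camera('wrist');cv2.imwrite('pics/w1.png',im[:,:,::-1])
c=imaging.camera_info('wrist');K=c['K'];T=c['tool_from_camera']
m=cv2.inRange(cv2.cvtColor(im,cv2.COLOR_RGB2HSV),(105,150,60),(130,255,255))
N,L,st,ce=cv2.connectedComponentsWithStats(m)
for j in range(1,N):
    if st[j,4]>200:
        ct=max(cv2.findContours(np.uint8(L==j),0,2)[0],key=cv2.contourArea);P=[]
        for u in(ce[j],):
            a=np.array([u[0]-K[0,2],-(u[1]-K[1,2])]);r=np.hypot(*a);t=r/K[0,0]
            d=np.r_[np.sin(t)*a/r,-np.cos(t)];d=R@T[:3,:3]@d;p=o['eef_pos']+R@T[:3,3]
            P=p+d*(.117-p[2])/d[2]
        print(st[j],ce[j],P)
E
```

```text
time_s: 1.15
eef_pos: [0.3771, 0.2449, 0.25]
eef_rot: [0.0, 0.13, 0.991, -0.0]
wrist_force: [-0.2, 1.3, 0.5]
opening: 0.0
grasp_force: 0.0
time_s: 2.15
eef_pos: [0.5563, 0.0047, 0.2496]
eef_rot: [-0.001, 0.13, 0.991, 0.0]
wrist_force: [-0.2, -0.1, 0.9]
opening: -0.001
grasp_force: 0.0
2.15 [0.55631142 0.00471674 0.2496497 ] -0.000755884951339837 [-0.20515956 -0.12534503  0.861962  ] d cm [-0.12646094 -0.15192319 13.16478524]
[ 252   11   58   55 2508] [280.40271132  37.83373206] [0.41602643 0.01130439 0.117     ]
[ 287  171   57   57 2496] [314.85777244 199.54407051] [0.55639195 0.00300777 0.117     ]
```

View pics/w1.png

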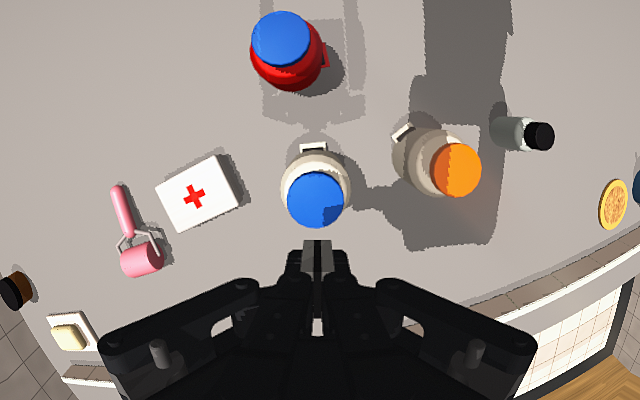

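The wrist view confirms it: the blue cap on the white body is at (315,200), which gives (0.5564, 0.003) and agrees with the triangulation. The red look-alike is at (280,38) and orange at (455,170), both clear. Next, down to about 1 cm above the cap.

```bash
python3 -m pendant '[[0,-0.1,0.7,0],[0,-0.1,2,0],[0,-0.1,3.5,0],[0,-0.1,5,0],[0,-0.1,6.5,0],[0,-0.1,8,0],[0,-0.1,9.2,0],[0,-0.1,10,0],[0,-0.1,10.3,0],[0,-0.1,10.3,0],[0,-0.1,10.3,0]]'
python3 -m pendant '[[0,0,0.15,0],[0,0,0.3,0],[0,0,0.45,0],[0,0,0.6,0],[0,0,0.75,0],[0,0,0.9,0],[0,0,1.0,0],[0,0,1.1,0],[0,0,1.2,0],[0,0,1.2,0],[0,0,1.2,0]]'
```

```text
time_s: 3.12
eef_pos: [0.557, 0.0037, 0.1475]
eef_rot: [0.0, 0.13, 0.992, -0.0]
wrist_force: [-0.1, 0.8, 0.1]
opening: 0.002
grasp_force: 0.0
time_s: 4.03
eef_pos: [0.5567, 0.0036, 0.1351]
eef_rot: [-0.0, 0.13, 0.992, -0.0]
wrist_force: [-2.0, 0.4, 1.3]
opening: 0.003
grasp_force: 0.9
```

```bash
python3 -m pendant '[[0,0,0.1,0],[0,0,0.2,0],[0,0,0.3,0],[0,0,0.4,0],[0,0,0.5,0],[0,0,0.55,0],[0,0,0.6,0],[0,0,0.6,0]]'
python3 -m pendant '[[0,0,0.1,0],[0,0,0.2,0],[0,0,0.3,0],[0,0,0.35,0],[0,0,0.35,0],[0,0,0.35,0]]'
python3 - <<'E'
from h import *
for n in('side','scene'):
    im=imaging.camera(n);cv2.imwrite(f'pics/{n}2.png',im[:,:,::-1])
a=[cv2.resize(cv2.imread(f'pics/{n}2.png')[y-60:y+60,x-60:x+60],(380,380)) for n,x,y in(('side',331,196),('scene',290,222))]
cv2.imwrite('pics/press.png',np.hstack(a))
E
```

```text
time_s: 4.7
eef_pos: [0.5567, 0.0036, 0.129]
eef_rot: [-0.0, 0.13, 0.992, -0.0]
wrist_force: [-2.1, 0.1, 4.0]
opening: 0.001
grasp_force: 2.0
time_s: 5.2
eef_pos: [0.5568, 0.0036, 0.1256]
eef_rot: [0.0, 0.13, 0.992, -0.0]
wrist_force: [-2.2, -0.5, 5.2]
opening: 0.004
grasp_force: 2.7
```

View pics/press.png

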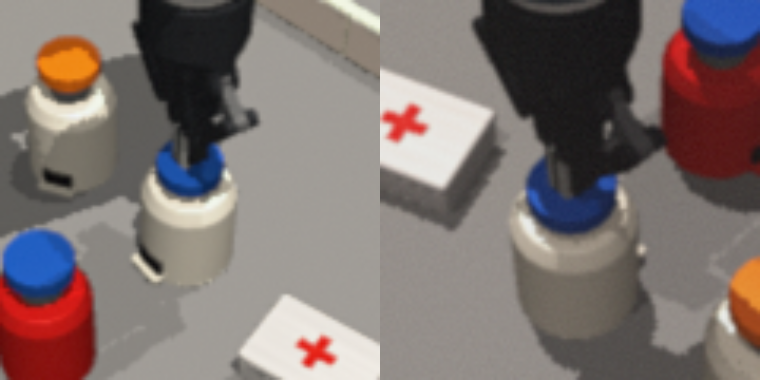

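The fingertips are centred on the blue cap, and the cap has sunk almost onto the collar. The body is upright and the neighbours are clear. I'll ease in to the stop and hold.

```bash
python3 -m pendant '[[0,0,0.05,0],[0,0,0.1,0],[0,0,0.1,0],[0,0,0.1,0]]'
```

```text
time_s: 5.63
eef_pos: [0.5569, 0.0035, 0.1248]
eef_rot: [0.0, 0.13, 0.992, -0.0]
wrist_force: [-3.0, 0.2, 6.5]
opening: 0.002
grasp_force: 3.3
```

```bash
python3 -m pendant '[[0,0,0.05,0],[0,0,0.05,0],[0,0,0.05,0],[0,0,0.05,0],[0,0,0.05,0],[0,0,0.05,0],[0,0,0.05,0],[0,0,0.05,0],[0,0,0.05,0],[0,0,0.05,0],[0,0,0.05,0],[0,0,0.05,0]]'
python3 -m pendant '[[0,0,0,0],[0,0,0,0],[0,0,0,0],[0,0,0,0],[0,0,0,0],[0,0,0,0],[0,0,0,0],[0,0,0,0],[0,0,0,0],[0,0,0,0],[0,0,0,0],[0,0,0,0]]'
python3 -m pendant '[[0,0,0,0],[0,0,0,0],[0,0,0,0],[0,0,0,0],[0,0,0,0],[0,0,0,0],[0,0,0,0],[0,0,0,0]]'
```

```text
time_s: 6.63
eef_pos: [0.557, 0.0035, 0.1248]
eef_rot: [0.0, 0.13, 0.992, -0.0]
wrist_force: [-3.6, 0.8, 9.8]
opening: 0.003
grasp_force: 4.8
time_s: 7.63
eef_pos: [0.5571, 0.0035, 0.1248]
eef_rot: [0.0, 0.13, 0.992, -0.0]
wrist_force: [-3.4, 1.0, 9.5]
opening: -0.001
grasp_force: 4.8
time_s: 8.3
eef_pos: [0.5571, 0.0036, 0.1248]
eef_rot: [0.0, 0.13, 0.992, -0.0]
wrist_force: [-3.3, 0.3, 9.7]
opening: -0.0
grasp_force: 4.8
```

The force rose while z stayed at 0.1248, so the cap is on the hard stop. It has been held there for about 2.7 s. Now I release slowly and withdraw straight up.

```bash
python3 -m pendant '[[0,0,-0.15,0],[0,0,-0.3,0],[0,0,-0.5,0],[0,0,-0.7,0],[0,0,-0.9,0],[0,0,-1.1,0],[0,0,-1.3,0],[0,0,-1.5,0],[0,0,-1.8,0],[0,0,-2.2,0],[0,0,-3,0],[0,0,-4,0]]'
python3 -m pendant '[[0,0,-1.2,0],[0,0,-2.5,0],[0,0,-4,0],[0,0,-5.5,0],[0,0,-7,0],[0,0,-8,0],[0,0,-8.5,0],[0,0,-8.5,0],[0,0,-8.5,0],[0,0,-8.5,0]]'
python3 - <<'E'
from h import *
for n in('side','scene'):
    im=imaging.camera(n);cv2.imwrite(f'pics/{n}3.png',im[:,:,::-1])
im=imaging.camera('wrist');m=cv2.inRange(cv2.cvtColor(im,cv2.COLOR_RGB2HSV),(105,150,60),(130,255,255))
N,L,st,ce=cv2.connectedComponentsWithStats(m);print([(st[j],ce[j]) for j in range(1,N) if st[j,4]>200])
a=[cv2.resize(cv2.imread(f'pics/{n}{i}.png')[y-60:y+60,x-100:x+60],(400,300)) for i in (0,3) for n,x,y in(('side',331,196),('scene',320,222))]
cv2.imwrite('pics/end.png',np.vstack([np.hstack(a[:2]),np.hstack(a[2:])]))
E
```

```text
time_s: 9.3
eef_pos: [0.5563, 0.0037, 0.1642]
eef_rot: [-0.001, 0.13, 0.992, 0.0]
wrist_force: [-0.4, 0.1, -0.3]
opening: 0.002
grasp_force: 0.0
time_s: 10.13
eef_pos: [0.5562, 0.0037, 0.248]
eef_rot: [-0.001, 0.13, 0.992, 0.0]
wrist_force: [0.2, -0.1, -0.2]
opening: 0.002
grasp_force: 0.0
[(array([ 252,   10,   59,   55, 2534], dtype=int32), array([281.42067877,  37.34254144])), (array([ 288,  172,   57,   57, 2521], dtype=int32), array([315.89250298, 200.10194367]))]
```

View pics/end.png

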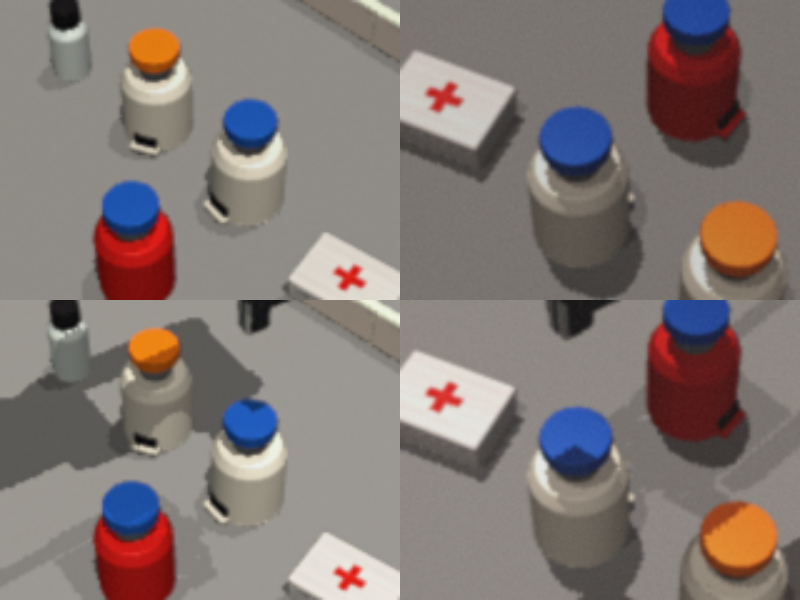

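Comparing before and after, the cap is fully back up and nothing has moved. The fingertips are about 11 cm above the cap.

```bash
python3 -c "
from bench import workorder;print(workorder.hand_in())"
```

```text
the job is handed in; nothing more can be done
None
```

The job is handed in: the blue cap was pressed to its stop at about 10 N, held for about 2.7 s and released fully, the hand withdrew about 11 cm, and before/after pictures show the dispenser and its neighbours unmoved.

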